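# Run out a hand-cranked cheese mill into the bowl

### The job

Swing the cheese mill's chute round until it points at the middle of the steel bowl, leaving the bowl where it stands. Then take the crank by its handle and give the mill two full turns clockwise as you face it, calmly and evenly, not faster than a turn in four seconds or so: it must neither kick back at the heavy point of each turn nor race away after it. Leave the crank parked at the top of its circle, as you found it, and disturb nothing else on the counter.

Things in the scene. Friction and masses are not known exactly. Their poses are not given: they have to be found in the camera images.
- mill: Hand-cranked counter cheese mill, aluminium, grey and steel, 0.55 m tall, screwed down. Origin at counter level on the vertical axis of its chute; z up; -x is the operator's side. A drum 100 mm across leans 30 degrees from upright towards the operator; its shaft points out along (-0.5, 0, 0.866) in this frame. Foot: x -60 to +145 mm, y -52 to +52 mm. A column stands behind.
- crank_hub (a point): Point on the crank shaft's axis in the plane of the crank arm, at (-30, 0, 235) mm in the mill's frame; axes as the mill's. The handle's mid point circles at 75 mm radius round the point 42 mm out from here along the shaft.
- handle_mid (a point): Mid point of the crank's black handle: a round grip 29 mm thick, 62 mm long, cylindrical, parallel to the shaft, on the end of the 75 mm crank arm. It spins freely on its pin, so a hand keeps its orientation all round. z points out along the handle, x from the shaft to the handle. The arm lies 42 mm below this point along the handle, the grip's inner end 31 mm below.
- crank (a joint): Crank angle, rad, growing clockwise as the operator sees it; no stops. 0, 2 pi, 4 pi: handle at the top, off the shaft along (0.866, 0, 0.5) of the mill: the light point, where it stays; +pi/2: operator's right. Starts within 0.3 of 0. Friction is 2 N at the handle; a spring adds up to 6 N against the first half of each turn and drives the second half: let go there, it kicks back or races.
- chute (a joint): Chute angle in rad, counterclockwise seen from above; 0 points straight to the operator's side (mill -x). It turns on the mill's vertical axis, 1.6 rad each way, with light friction (about 1.1 N at the grip point) and stays where it is left. It starts within 0.25 of 0.
- chute_grip (a point): Point in the chute 138 mm from its axis, 90 mm up, to grip across its sides. The chute is a steel trough open on top, 44 mm wide outside, sides 3 mm thick and 34 mm tall, from 28 to 181 mm from the axis, sloping down outwards; here its floor is 68 mm and its rims 102 mm above the counter, at its end the floor is 61 mm up. The frame turns with the chute, which points along -x; z up.
- bowl: Round steel bowl, 130 mm across and 45 mm high, standing loose on the counter to the operator's left or right of the mill, its centre 160 to 205 mm from the chute's axis. Origin: middle of its underside.
- shaker: Bystander: glass cheese shaker with a steel cap, 73 mm across, 119 mm tall, on the other side of the mill from the bowl. Origin: middle of its underside.
- can: Bystander: drinks can, 66 mm across, 115 mm tall. Origin: middle of its underside.
- dip_a: Bystander: lidded pale dip cup, 69 mm across, 34 mm tall. Origin: middle of its underside.
- carton: Bystander: closed white take-out box, 140 x 130 x 63 mm. Origin: middle of its underside.
- hopper (a point): Middle of the hopper's lower end, 80 mm behind the mill's axis and 375 mm up. The hopper (178 mm across, a funnel widening from here to 465 mm above the counter, then straight to 520 mm, with a domed lid) overhangs the crank handle's place at the top of its circle: a gripper straight from above strikes it, one that comes along the shaft, tilted 30 degrees, has room all round.
- dip_b: Bystander: lidded dip cup, 69 mm across, 34 mm tall. Origin: middle of its underside.
- pad: Bystander: order pad lying flat, 152 x 92 x 11 mm. Origin: middle of its underside.
- pen: Bystander: pen lying flat, 135 mm long, 17 mm thick. Origin: middle of its underside.
- tongs: Bystander: steel serving tongs lying flat, 254 mm long. Origin: middle of the underside.

How it is judged (in metres and radians):
On the way, in this order (a step that is already met when the one before it is completed fails the run):
1. the chute points at the middle of the bowl (y of bowl in the frame of chute_grip between -0.02 and 0.02 m and x of bowl in the frame of chute_grip below 0 m), for 0.3 s.
2. the crank has made its first turn, held by the hand (value of joint crank above 5.9 rad and contact force between the fingers and mill above 0.5 N).
3. the crank has made its second turn (value of joint crank above 12.166 rad).
At the end, for the whole second after the job is handed in: The chute points at the bowl (the bowl's centre within 20 mm of the chute's centre line, on its outlet side), the crank has been turned two turns clockwise and rests at the top of its circle (joint 4 pi within 0.4 rad), at rest, and the bowl stands upright within 20 mm of where it was (all of step 1 and value of joint crank between 12.166 and 12.966 rad and velocity of joint crank between -0.1 and 0.1 rad/s and distance of bowl from where it was at the start of the episode below 0.02 m and angle between bowl's own z axis and vertical below 0.1 rad); the robot touches nothing.
It fails at once if the crank races (over 4.5 rad/s) (velocity of joint crank above 4.5 rad/s).
It fails at once if the crank kicks back in mid-turn (over 1.5 rad/s backwards) (velocity of joint crank below -1.5 rad/s and value of joint crank above 0.6 rad).
It fails at once if the bowl is pushed away (over 20 mm) (distance of bowl from where it was at the start of the episode above 0.02 m).
It fails at once if a bystander is disturbed (over 30 mm) (distance of any of shaker, can, dip_a, carton, dip_b, pad, pen, tongs from where it was at the start of the episode above 0.03 m).
It also fails if it takes over 72 s, if anything falls off the work surface, if the arm or the gripper's body presses on something with over 40 N, if the wrist force passes 120 N, or if a joint passes its speed limit or range.

### The arm

A 6-joint arm with a two-finger parallel gripper is mounted at the origin on a cart in front of the work surface, level with it; the furniture and walls round the work are solid. World frame = base frame: x ahead of the robot, y to its left, z up, the work surface at z = 0. Lengths are in m, angles in degrees, forces in N, time in s.
With the tool pointing down it reaches from about 0.25 to 0.725 m from the base axis. Payload 9.7 kg.
Tool frame: the origin (TCP) lies at the very end of the fingers, on their centre line; the grasp point (between the pads) lies 19 mm behind it (bot.grip_depth is the distance from the TCP to the grasp point, in m); z points along the fingers, y is the direction in which the jaws open and shut (so a half turn about z gives the same grasp; the last joint's range is limited). The gripper opens to 85 mm and grips with 20 to 120 N. Pads are 22 mm wide; open, the fingers measure 114 mm over their backs; the gripper's body (76 mm by 85 mm) begins 54 mm behind the grasp point. The pads swing forward as they close: fully open they stand 13 mm farther back than shut.
Start: joints at [65.432, 4.979, 10.078, 95.1, 0, 90], TCP at [0.229, 0.5, 0.231] pointing down, gripper open.
Joint ranges: [-179.16, 179.16], [-48.56, 103.87], [-65.8, 70.77], [-126.05, 130.52], [-82.76, 87.17], [-180, 180]. Speed limits (degrees/s): [127.2, 127.2, 147.25, 180, 180, 180].

### API

Orientations are given as [roll, pitch, yaw] about the fixed x, y, z axes, in that order (R = Rz(yaw) Ry(pitch) Rx(roll)).
In Python, from workcell import bot, viewer gives the robot as it stands.
- The arm moves only by the tool arm_command, never from a script. Its argument "motion" is a list of rows, each a list of 3 entries, a list of its own where there are three numbers: the opening, from 0 (shut) to 1 (fully open), then the shift along the tool's x, y, z in units of 60 mm (1.0 is 60 mm), then the turn, a rotation vector about the tool's x, y, z in units of 6 degrees (1.0 is 6 degrees). A call has 1 to 12 rows; each row shifts and turns the commanded pose from where the row before left it, along the tool's axes as they then stand; what a row does not reach is not made up. A row lasts 1/8 s, in which the tool goes at most 62.5 mm and 10.7 degrees, less where a joint would pass 70% of its speed; a pose out of reach is approached as far as the arm can. A call is refused whole if a number of a shift passes 1 or a number of a turn 1, either way. A call with a gripper value outside its range is refused whole. The fingers move at their own pace and stop on an object; "newtons" is the grip in N (left out, the last holds). Time passes only in rows, so rows that do not move let the fingers close. It gives the time, the measured TCP pose, the force and the opening at its end, in the units of the state.
- bot.get_obs(): the state, without advancing time (a new reading comes with each control period).
- viewer.camera(name): name is "scene" or "side" or "wrist"; returns the picture (400x640x3 uint8, blue, green, red); there is no depth.
- viewer.calibration(name): a dict with "fx", "fy", "cx", "cy" (pixels), "T" (4x4, takes a point from camera to world coordinates). Camera axes: x right, y down, z forward; pixel columns grow to the right and rows downward; lengths in m; the calibration is good to about 2 mm. A picture is of the moment at which its call begins: read the wrist's pose just before it. calibration takes no time and is no camera call; for the wrist camera it gives the pose at the moment of the call.
- bot.job_done(): hands the job in, once; it reports no verdict.
The state is a dict: "time": time; "q": joint angles; "qd": joint speeds; "joint_efforts": joint torques, N m; "ee_pos": TCP position; "tcp_rot": TCP orientation; "wrist_force": force on the tool from outside, world axes, zero at the start; "torque": the same for the moment, N m; "opening": finger opening in m.
Only numpy, scipy, OpenCV 4.12 (cv2) and the standard library are available. Lean on these libraries where they do the work, as an engineer would, in place of code of your own. Each camera call takes 0.05 s, during which the arm holds its last target.

## Working session

There is one attempt and no reset: what is moved stays moved. The work goes in short steps, Python scripts to look and compute and a tool call to move; the robot and the scene stay as the last step left them, time stands still between calls to the robot, and variables do not carry over. Pictures are saved under pics/ and viewed, and the job is handed in when it is done.

Besides the shell and the picture viewer there is one more tool, called after "Request:" as name(argument=value, ...) on one line, values as JSON. arm_command: Moves the arm, as the interface text tells. Its arguments: {"type":"object","properties":{"motion":{"type":"array"},"newtons":{"type":"number"}},"required":["motion"]}

```bash
ls; mkdir -p pics
python3 - <<'E'
from workcell import bot, viewer
import cv2,numpy as np
np.set_printoptions(precision=4,suppress=True)
print(bot.get_obs())
for n in ["scene","side","wrist"]:
    cv2.imwrite(f"pics/{n}0.png",viewer.camera(n)); c=viewer.calibration(n); print(n,c)
E
```

```text
pics
{'time': 0.0, 'q': array([65.4306,  5.0104, 10.0336, 95.099 , -0.0025, 90.0006]), 'qd': array([ 0.028 , -0.0163,  0.0535,  0.0023, -0.0646,  0.0424]), 'joint_efforts': array([  0.0014, -52.039 ,  46.4803,   0.0163,   0.0001,  -0.    ]), 'ee_pos': array([0.2286, 0.5   , 0.2306]), 'tcp_rot': array([-179.9243,    0.0025,  155.43  ]), 'wrist_force': array([ 0.0363, -0.3401, -0.2816]), 'torque': array([-0.0017, -0.0337,  0.0058]), 'opening': 0.08535968466378428}
scene {'fx': 436.92801967211835, 'fy': 436.92801967211835, 'cx': 312.23980772209984, 'cy': 197.14496572372693, 'T': array([[ 0.4868, -0.5761,  0.6566, -0.3966],
       [-0.8734, -0.3124,  0.3736, -0.3768],
       [-0.0101, -0.7554, -0.6552,  1.1521],
       [ 0.    ,  0.    ,  0.    ,  1.    ]])}
side {'fx': 375.44681462922836, 'fy': 375.44681462922836, 'cx': 316.2400917619367, 'cy': 200.20766224086563, 'T': array([[-0.9935, -0.0808,  0.0799,  0.4169],
       [-0.1113,  0.5532, -0.8256,  1.1503],
       [ 0.0225, -0.8291, -0.5586,  0.9293],
       [ 0.    ,  0.    ,  0.    ,  1.    ]])}
wrist {'fx': 329.08859241809006, 'fy': 329.08859241809006, 'cx': 318.72618185983583, 'cy': 197.5583304439793, 'T': array([[ 0.4158,  0.8645,  0.2825,  0.1568],
       [ 0.9094, -0.3953, -0.1291,  0.5335],
       [ 0.    ,  0.3106, -0.9505,  0.3721],
       [ 0.    ,  0.    ,  0.    ,  1.    ]])}
```

View pics/scene0.png

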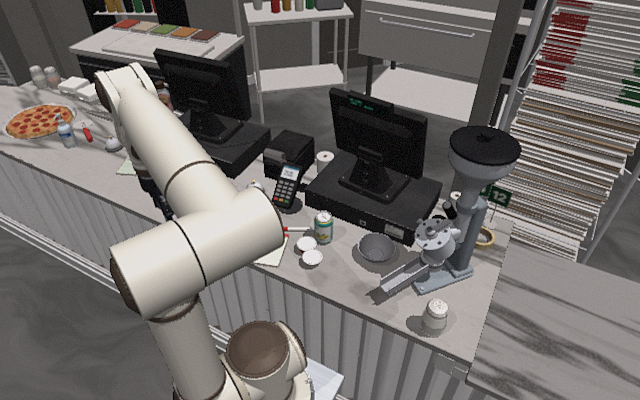

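View pics/side0.png

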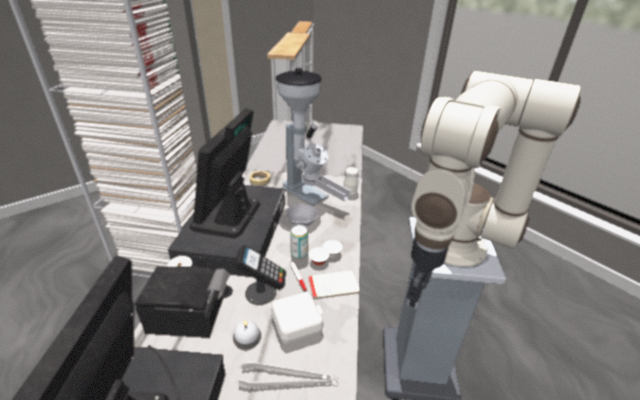

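View pics/wrist0.png

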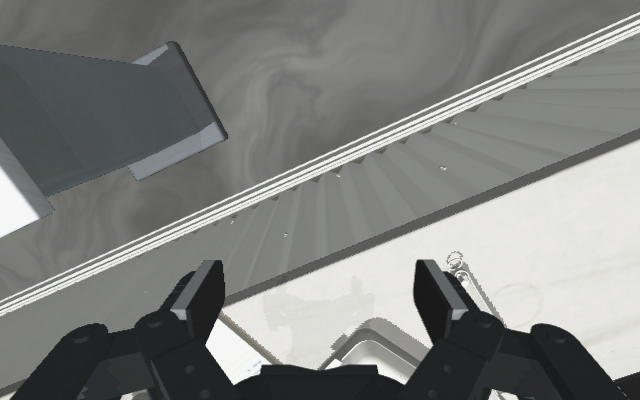

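The scene view shows the mill at about (440,250), the bowl at (376,248) to its operator-left, the chute end at (375,288) and the shaker at (436,315). I'll zoom in.

```bash
cat > h.py <<'E'
from workcell import bot, viewer
import cv2,numpy as np
np.set_printoptions(precision=4,suppress=True)
from scipy.spatial.transform import Rotation as Ro
def ray(n,u,v,c=None):
    c=c or viewer.calibration(n); d=np.array([(u-c['cx'])/c['fx'],(v-c['cy'])/c['fy'],1]); return c['T'][:3,3],c['T'][:3,:3]@d
def plane(n,u,v,z,c=None):
    o,d=ray(n,u,v,c); return o+d*(z-o[2])/d[2]
def proj(n,p,c=None):
    c=c or viewer.calibration(n); T=np.linalg.inv(c['T']); q=T[:3,:3]@np.asarray(p)+T[:3,3]
    return np.array([c['fx']*q[0]/q[2]+c['cx'],c['fy']*q[1]/q[2]+c['cy']])
def tri(a,b):
    A=[];B=[]
    M=np.zeros((3,3));r=np.zeros(3)
    for o,d in (a,b):
        d=d/np.linalg.norm(d);P=np.eye(3)-np.outer(d,d);M+=P;r+=P@o
    return np.linalg.solve(M,r)
E
python3 - <<'E'
import cv2
a=cv2.imread('pics/scene0.png');cv2.imwrite('pics/s_z.png',cv2.resize(a[115:345,340:540],None,fx=3.4/1.3,fy=3.4/1.3,interpolation=cv2.INTER_CUBIC))
a=cv2.imread('pics/side0.png');cv2.imwrite('pics/d_z.png',cv2.resize(a[60:280,240:400],None,fx=2.7,fy=2.7,interpolation=cv2.INTER_CUBIC))
E
```

```text
(no output)
```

View pics/s_z.png

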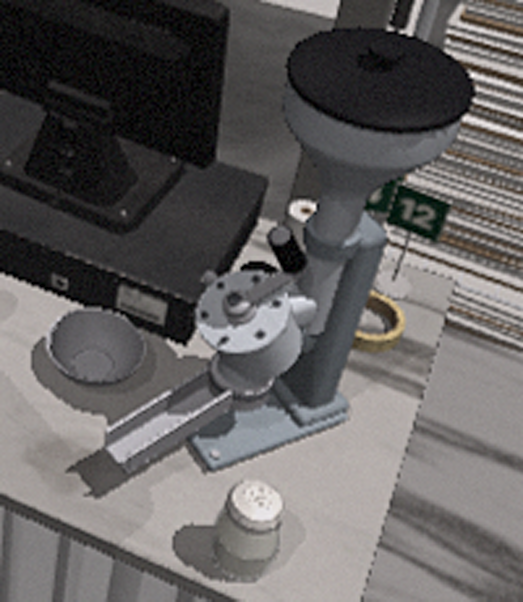

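View pics/d_z.png

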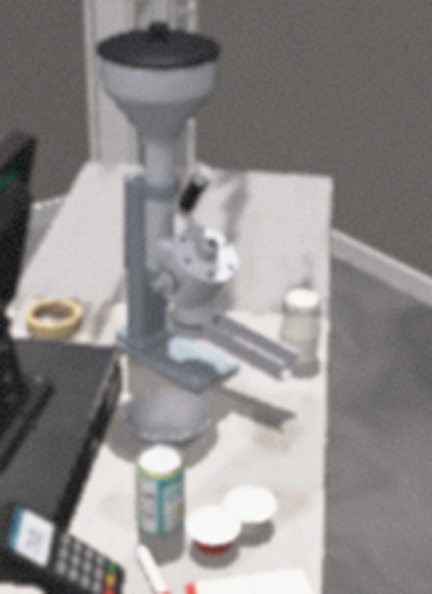

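Run:
```python
from h import *
S=lambda u,v:(340+u/2.615,115+v/2.615)
D=lambda u,v:(240+u/2.7,60+v/2.7)
for nm,u,v,z in [('footL',190,437,.012),('footR',212,466,.012),('footback',347,405,.012),('bowlrim L',47,345,.045),('rim R',147,350,.045),('rim top',97,310,.045),('rim bot',97,382,.045),('chute tipL',107,437,.095),('tipR',125,470,.095),('shaker cap',253,500,.119)]:
    print(nm,plane('scene',*S(u,v),z))
for nm,u,v,z in [('foot front',200,388,.012),('footfront2',237,370,.012),('footback',118,340,.012),('tipR',280,375,.095),('tipL',297,358,.095)]:
    print('d',nm,plane('side',*D(u,v),z))
print('handle top',tri(ray('scene',*S(281,235)),ray('side',*D(200,178))))
print('handle bot',tri(ray('scene',*S(295,265)),ray('side',*D(186,208))))
print('hub',tri(ray('scene',*S(238,300)),ray('side',*D(211,243))))
print('lid knob',tri(ray('scene',*S(380,52)),ray('side',*D(159,30))))
```

```text
footL [ 0.5338 -0.218   0.012 ]
footR [ 0.5046 -0.256   0.012 ]
footback [ 0.6778 -0.3757  0.012 ]
bowlrim L [ 0.5607 -0.0092  0.045 ]
rim R [ 0.6148 -0.1266  0.045 ]
rim top [ 0.6508 -0.0416  0.045 ]
rim bot [ 0.5334 -0.0908  0.045 ]
chute tipL [ 0.4203 -0.146   0.095 ]
tipR [ 0.3871 -0.1813  0.095 ]
shaker cap [ 0.3984 -0.3199  0.119 ]
d foot front [ 0.5543 -0.1773  0.012 ]
d footfront2 [ 0.5002 -0.2379  0.012 ]
d footback [ 0.71   -0.3011  0.012 ]
d tipR [ 0.4282 -0.1081  0.095 ]
d tipL [ 0.4048 -0.1586  0.095 ]
handle top [ 0.5707 -0.2578  0.3355]
handle bot [ 0.5945 -0.2768  0.2784]
hub [ 0.5498 -0.2329  0.2431]
lid knob [ 0.6376 -0.2965  0.5378]
```

Request:
arm_command(motion=[[1,[-0.53,-0.72,-0.03],[0,0,0]],[1,[-0.53,-0.72,-0.03],[0,0,0]],[1,[-0.53,-0.72,-0.03],[0,0,0]],[1,[-0.53,-0.72,-0.03],[0,0,0]],[1,[-0.53,-0.72,-0.03],[0,0,0]],[1,[-0.53,-0.72,-0.03],[0,0,0]],[1,[-0.53,-0.72,-0.03],[0,0,0]],[1,[-0.53,-0.72,-0.03],[0,0,0]],[1,[-0.53,-0.72,-0.03],[0,0,0]],[1,[-0.53,-0.72,-0.03],[0,0,0]],[1,[-0.53,-0.72,-0.03],[0,0,0]],[1,[-0.53,-0.72,-0.03],[0,0,0]]], newtons=30)

```text
time: 1.65
ee_pos: [0.3601, -0.1319, 0.253]
tcp_rot: [180.0, 0.0, 155.4]
wrist_force: [1.0, 0.5, 0.2]
opening: 0.0854
```

Run:
```python
from h import *
print(bot.get_obs()); c=viewer.calibration('wrist'); cv2.imwrite('pics/w1.png',viewer.camera('wrist')); np.save('c1.npy',c,allow_pickle=True)
print(c['T']);
```

```text
{'time': 1.65, 'q': array([-20.1188, -16.9791,  -7.5663,  99.3823,   0.0089,   4.4798]), 'qd': array([-58.1599,  27.9241,  21.954 ,  -5.8394,  -0.0497, -57.9282]), 'joint_efforts': array([  6.616 , -32.4242,  43.0711,   0.8437,  -0.1755,   1.5807]), 'ee_pos': array([ 0.3601, -0.1319,  0.253 ]), 'tcp_rot': array([179.9888,   0.0297, 155.4014]), 'wrist_force': array([0.9964, 0.451 , 0.1571]), 'torque': array([ 0.014 , -0.0894, -0.0095]), 'opening': 0.0854223740009063}
[[ 0.4163  0.864   0.2833  0.2882]
 [ 0.9092 -0.396  -0.1285 -0.0985]
 [ 0.0012  0.3111 -0.9504  0.3943]
 [ 0.      0.      0.      1.    ]]
```

View pics/w1.png

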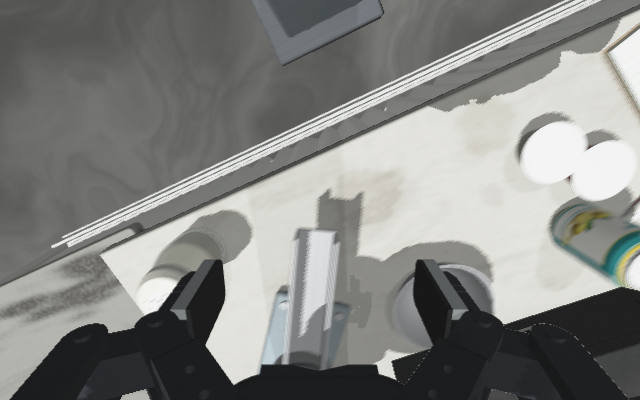

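The wrist view shows the chute from its tip (297..338, 230) down to (282..330, 365), above the foot's front edge. The bowl is at about (443,305).

Run:
```python
from h import *
c=np.load('c1.npy',allow_pickle=True).item()
a=cv2.imread('pics/w1.png');cv2.imwrite('pics/w1z.png',cv2.resize(a[210:390,230:510],None,fx=2.8,fy=2.8,interpolation=cv2.INTER_CUBIC))
for nm,u,v,z in [('tipL',297,230,.095),('tipR',338,231,.095),('midL',283,365,.105),('midR',329,365,.105),('footfl',281,289,.012),('footfr',349,291,.012),('bowll',393,300,.045),('bowlr',494,300,.045)]:
    print(nm,plane('',u,v,z,c))
```

```text
tipL [ 0.3991 -0.1726  0.095 ]
tipR [ 0.417  -0.1361  0.095 ]
midL [ 0.5357 -0.2551  0.105 ]
midR [ 0.557  -0.2087  0.105 ]
footfl [ 0.4986 -0.2502  0.012 ]
footfr [ 0.5396 -0.1683  0.012 ]
bowll [ 0.5527 -0.1176  0.045 ]
bowlr [ 0.6052 -0.0033  0.045 ]
```

View pics/w1z.png

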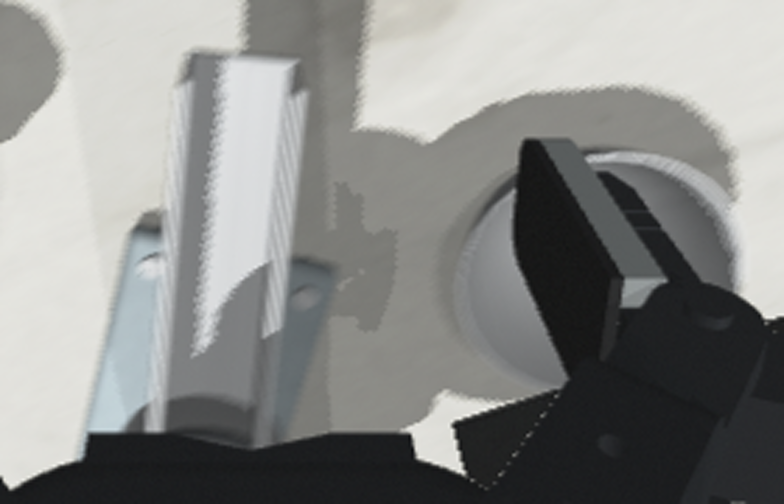

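Run:
```python
from h import *
c=np.load('c1.npy',allow_pickle=True).item()
f=lambda u,v,z:plane('',230+u/2.8,210+v/2.8,z,c)
tl,tr=f(176,84,.095),f(308,92,.095); fl,fr=f(190,53,.061),f(302,58,.061)
ml,mr=f(148,432,.11),f(273,432,.11)
for n in ['tl','tr','fl','fr','ml','mr']: print(n,eval(n))
print('tip',(tl+tr)/2,np.linalg.norm(tl-tr),'floor',(fl+fr)/2,np.linalg.norm(fl-fr),np.linalg.norm(ml-mr))
d=(tl-tr);print('cross perp heading',np.degrees(np.arctan2(d[0],-d[1])))
for e in ['tl-ml','tr-mr']:
    d=eval(e);print(e,np.degrees(np.arctan2(d[1],d[0])))
a,b=f(128,225,.012),f(336,262,.012); print('foot',a,b,np.linalg.norm(a-b)); 
l=f(455,285,.045);r=f(745,250,.045);print('bowl',l,r,(l+r)/2)
```

```text
tl [ 0.4072 -0.1811  0.095 ]
tr [ 0.4297 -0.1395  0.095 ]
fl [ 0.411  -0.1796  0.061 ]
fr [ 0.4313 -0.1404  0.061 ]
ml [ 0.5304 -0.252   0.11  ]
mr [ 0.5507 -0.2078  0.11  ]
tip [ 0.4185 -0.1603  0.095 ] 0.047269806684666925 floor [ 0.4211 -0.16    0.061 ] 0.04408982465351989 0.048640036034429686
cross perp heading -28.44974336104058
tl-ml 150.05174000277228
tr-mr 150.53825729863496
foot [ 0.4975 -0.2576  0.012 ] [ 0.5586 -0.1748  0.012 ] 0.1028177926017167
bowl [ 0.5688 -0.1243  0.045 ] [ 0.6052 -0.0007  0.045 ] [ 0.587  -0.0625  0.045 ]
```

Request:
arm_command(motion=[[1,[-0.45,-0.03,0.1],[0,0,0]],[1,[-0.45,-0.03,0.1],[0,0,0]],[1,[-0.45,-0.03,0.1],[0,0,0]],[1,[-0.44,-0.03,0.1],[0,0,0]],[1,[0,0,0.5],[0,0,0.27]],[1,[0,0,0.6],[0,0,0.27]],[1,[0,0,0.5],[0,0,0.28]],[1,[0,0,0],[0,0,0]]])

```text
time: 2.7
ee_pos: [0.4536, -0.1806, 0.1308]
tcp_rot: [-180.0, -0.2, 150.5]
wrist_force: [-0.0, 0.2, 0.1]
opening: 0.0849
```

Run:
```python
from h import *
print(bot.get_obs()['ee_pos'],bot.get_obs()['q']); c=viewer.calibration('wrist'); cv2.imwrite('pics/w2.png',viewer.camera('wrist')); np.save('c2.npy',c,allow_pickle=True)
```

```text
[ 0.4536 -0.1806  0.1308] [-21.7042  -4.054  -10.1233  84.1744  -0.0032   7.7732]
```

View pics/w2.png

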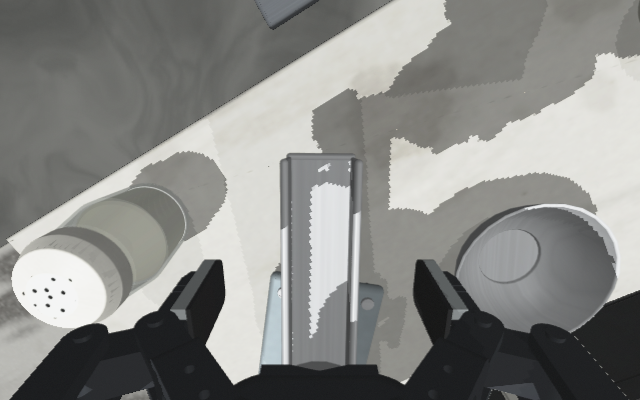

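The chute is centred between the open fingers (columns 282–358, tool axis 319), and the bowl and shaker are clear of them. I'll descend and grip.

Request:
arm_command(motion=[[1,[0,0,0.5],[0,0,0]],[1,[0,0,0.5],[0,0,0]],[0.2,[0,0,0],[0,0,0]],[0.2,[0,0,0],[0,0,0]],[0.2,[0,0,0],[0,0,0]],[0.2,[0,0,0],[0,0,0]]], newtons=25)

```text
time: 3.5
ee_pos: [0.4559, -0.1815, 0.0752]
tcp_rot: [180.0, 0.2, 150.5]
wrist_force: [-1.1, 0.1, 7.9]
opening: 0.0436
```

Request:
arm_command(motion=[[0.2,[0,0,-0.05],[0,0,0]],[0.2,[-0.006,0.174,0],[0,0,0.713]],[0.2,[-0.006,0.174,0],[0,0,0.713]],[0.2,[-0.006,0.174,0],[0,0,0.713]],[0.2,[-0.006,0.174,0],[0,0,0.713]],[0.2,[-0.006,0.174,0],[0,0,0.713]],[0.2,[-0.006,0.174,0],[0,0,0.713]],[0.2,[-0.006,0.174,0],[0,0,0.713]],[0.2,[-0.006,0.174,0],[0,0,0.713]],[0.2,[0,0,0],[0,0,0]]])

```text
time: 4.75
ee_pos: [0.5158, -0.1255, 0.0754]
tcp_rot: [-180.0, 0.2, 116.2]
wrist_force: [7.0, -8.9, -13.4]
opening: 0.0435
```

Run:
```python
from h import *
o=bot.get_obs();print(o['ee_pos'],o['q'],o['wrist_force'],o['torque'])
p=o['ee_pos']-np.array([.577,-.25,0]);print(np.hypot(*p[:2]),np.degrees(np.arctan2(p[1],p[0])))
c=viewer.calibration('wrist'); cv2.imwrite('pics/w3.png',viewer.camera('wrist')); np.save('c3.npy',c,allow_pickle=True)
```

```text
[ 0.5158 -0.1255  0.0754] [-13.5957   2.127  -10.1617  77.6288  -0.1426  50.1736] [  6.9559  -8.8999 -13.4343] [-1.6884 -1.5195  0.2735]
0.13877518316867327 116.1836366136739
```

View pics/w3.png

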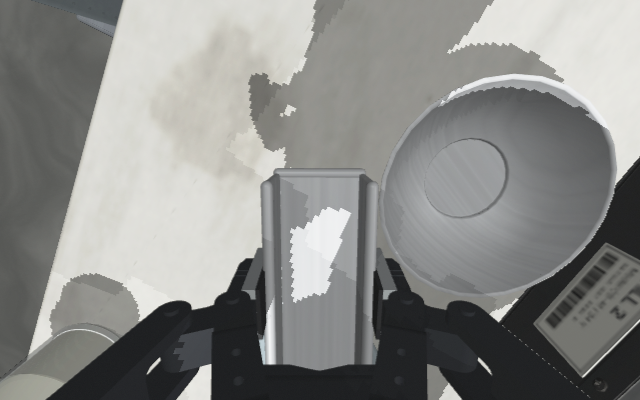

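The chute is still gripped and has swung to heading 116°. The bowl's rim is in full view here (columns 383–615, rows 75–295), so I'll measure its centre now.

Run:
```python
from h import *
c=np.load('c3.npy',allow_pickle=True).item()
pts=[(383,210),(615,185),(530,76),(440,290),(490,292),(590,260),(400,140)]
P=np.array([plane('',u,v,.045,c)[:2] for u,v in pts]);print(P)
A=np.c_[2*P,np.ones(len(P))];s=np.linalg.lstsq(A,(P**2).sum(1),rcond=None)[0];print(s[:2],np.sqrt(s[2]+s[0]**2+s[1]**2))
d=s[:2]-[.577,-.25];print(np.hypot(*d),np.degrees(np.arctan2(d[1],d[0])))
```

```text
[[ 0.5414 -0.0947]
 [ 0.6469 -0.0266]
 [ 0.5712 -0.0022]
 [ 0.5979 -0.1244]
 [ 0.6258 -0.1122]
 [ 0.6655 -0.0683]
 [ 0.53   -0.0572]]
[ 0.5961 -0.0603] 0.06419567558524879
0.19069688788393885 84.25949704704395
```

Request:
arm_command(motion=[[0.2,[-0.007,0.181,0],[0,0,0.743]],[0.2,[-0.007,0.181,0],[0,0,0.743]],[0.2,[-0.007,0.181,0],[0,0,0.743]],[0.2,[-0.007,0.181,0],[0,0,0.743]],[0.2,[-0.007,0.181,0],[0,0,0.743]],[0.2,[-0.007,0.181,0],[0,0,0.743]],[0.2,[-0.007,0.181,0],[0,0,0.743]],[0.2,[0,0,0],[0,0,0]],[0.2,[0,0,0],[0,0,0]]])

```text
time: 5.92
ee_pos: [0.5889, -0.1117, 0.0754]
tcp_rot: [180.0, 0.1, 85.1]
wrist_force: [4.8, -7.0, -10.3]
opening: 0.0437
```

Run:
```python
from h import *
o=bot.get_obs();print(o['ee_pos'],o['q'],o['wrist_force'],o['torque'])
p=o['ee_pos']-np.array([.577,-.25,0]);print(np.hypot(*p[:2]),np.degrees(np.arctan2(p[1],p[0])))
c=viewer.calibration('wrist'); cv2.imwrite('pics/w4.png',viewer.camera('wrist')); np.save('c4.npy',c,allow_pickle=True)
```

```text
[ 0.5889 -0.1117  0.0754] [-10.6783  11.4664   0.0839  78.5938  -0.1353  84.2374] [  4.7555  -6.9992 -10.3204] [-1.4196 -0.6901  0.6512]
0.1387824613698851 85.07817691773454
```

View pics/w4.png

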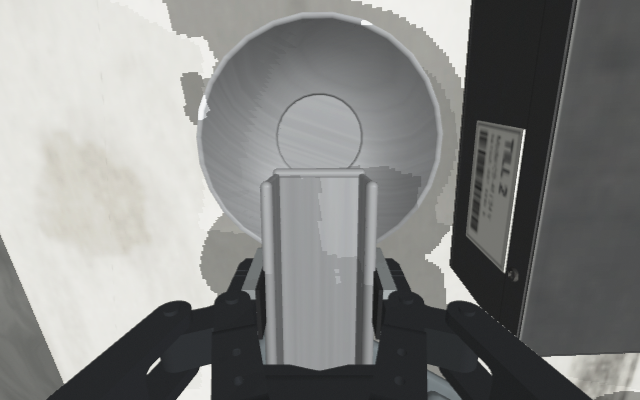

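The bowl's inner circle is centred at column 319.5 and the chute's centre line at 320, so the chute is aligned. Next I release, rise, and plan the route to above the crank handle.

Request:
arm_command(motion=[[0.75,[0,0,0],[0,0,0]],[0.75,[0,0,0],[0,0,0]],[0.75,[0,0,0],[0,0,0]],[0.75,[0,0,-0.5],[0,0,0]],[0.75,[0,0,-0.9],[0,0,0]],[0.75,[0,0,-0.9],[0,0,0]]])

```text
time: 6.72
ee_pos: [0.5881, -0.1102, 0.2156]
tcp_rot: [-180.0, -0.0, 85.1]
wrist_force: [2.0, 0.0, -0.0]
opening: 0.0638
```

```bash
cat > plan.py <<'E'
from h import *
from scipy.spatial.transform import Slerp
A=np.array([.577,-.25,0]); yaw=-36.5
M=Ro.from_euler('z',yaw,degrees=True)
def mill(p): return A+M.apply(p)
Rt=M.as_matrix()@np.array([[-.866025,0,.5],[0,1,0],[-.5,0,-.866025]])
Rt=Ro.from_matrix(Rt)
def steps(p0,R0,p1,R1,n):
    s=Slerp([0,1],Ro.concatenate([R0,R1])); out=[]
    p0,p1=np.array(p0),np.array(p1)
    for k in range(n):
        a,b=k/n,(k+1)/n; Ra,Rb=s(a),s(b)
        out.append((np.round(Ra.inv().apply((p1-p0)/n)/.06,2),np.round(np.degrees((Ra.inv()*Rb).as_rotvec())/6,2)))
    return out
E
python3 - <<'E'
from plan import *
o=bot.get_obs();print(o['ee_pos'],o['tcp_rot'],o['opening'],o['wrist_force'],o['q'])
R0=Ro.from_euler('z',85,degrees=True)*Ro.from_euler('x',180,degrees=True)
z=Rt.apply([0,0,1]);mid=np.array([.585,-.262,.308]);pre=mid-.08*z;v=np.array([.48,-.16,.43])
print(pre,v)
p0=np.array([.589,-.112,.213])
for s in steps(p0,R0,v,Rt,11):print(s)
for s in steps(v,Rt,pre,Rt,4):print(s)
cv2.imwrite('pics/s5.png',viewer.camera('scene')[100:360,300:560])
E
```

```text
[ 0.5881 -0.1102  0.2156] [-179.9946   -0.0055   85.0922] 0.0638014229166773 [ 2.0444  0.0239 -0.01  ] [-10.6169  11.4583  15.5646  94.1123   0.0049  84.2909]
[ 0.5528 -0.2382  0.3773] [ 0.48 -0.16  0.43]
(array([-0.09, -0.16, -0.33]), array([-0.23, -0.41, -0.87]))
(array([-0.09, -0.16, -0.33]), array([-0.23, -0.41, -0.87]))
(array([-0.09, -0.16, -0.33]), array([-0.23, -0.41, -0.87]))
(array([-0.09, -0.16, -0.33]), array([-0.23, -0.41, -0.87]))
(array([-0.09, -0.16, -0.33]), array([-0.23, -0.41, -0.87]))
(array([-0.09, -0.16, -0.33]), array([-0.23, -0.41, -0.87]))
(array([-0.09, -0.16, -0.33]), array([-0.23, -0.41, -0.87]))
(array([-0.09, -0.16, -0.33]), array([-0.23, -0.41, -0.87]))
(array([-0.09, -0.16, -0.33]), array([-0.23, -0.41, -0.87]))
(array([-0.09, -0.16, -0.33]), array([-0.23, -0.41, -0.87]))
(array([-0.09, -0.16, -0.33]), array([-0.23, -0.41, -0.87]))
(array([-0.27, -0.08,  0.41]), array([0., 0., 0.]))
(array([-0.27, -0.08,  0.41]), array([0., 0., 0.]))
(array([-0.27, -0.08,  0.41]), array([0., 0., 0.]))
(array([-0.27, -0.08,  0.41]), array([0., 0., 0.]))
```

View pics/s5.png

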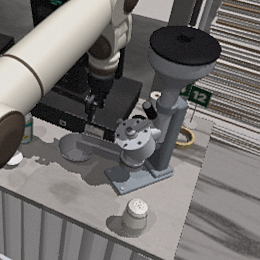

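Request:
arm_command(motion=[[1,[-0.09,-0.16,-0.33],[-0.23,-0.41,-0.87]],[1,[-0.09,-0.16,-0.33],[-0.23,-0.41,-0.87]],[1,[-0.09,-0.16,-0.33],[-0.23,-0.41,-0.87]],[1,[-0.09,-0.16,-0.33],[-0.23,-0.41,-0.87]],[1,[-0.09,-0.16,-0.33],[-0.23,-0.41,-0.87]],[1,[-0.09,-0.16,-0.33],[-0.23,-0.41,-0.87]],[1,[-0.09,-0.16,-0.33],[-0.23,-0.41,-0.87]],[1,[-0.09,-0.16,-0.33],[-0.23,-0.41,-0.87]],[1,[-0.09,-0.16,-0.33],[-0.23,-0.41,-0.87]],[1,[-0.09,-0.16,-0.33],[-0.23,-0.41,-0.87]],[1,[-0.09,-0.16,-0.33],[-0.23,-0.41,-0.87]],[1,[0,0,0],[0,0,0]]])

```text
time: 8.28
ee_pos: [0.4782, -0.1616, 0.4344]
tcp_rot: [179.9, 29.9, 143.8]
wrist_force: [0.1, -0.2, 0.0]
opening: 0.0853
```

Run:
```python
from plan import *
o=bot.get_obs();print(o['ee_pos'],o['tcp_rot'],o['opening'],o['wrist_force'],o['q'],Rt.as_euler('xyz',degrees=True))
c=viewer.calibration('wrist'); cv2.imwrite('pics/w6.png',viewer.camera('wrist')); np.save('c6.npy',c,allow_pickle=True)
```

```text
[ 0.4782 -0.1616  0.4344] [179.9189  29.9312 143.7521] 0.08525474367643299 [ 0.1459 -0.2228  0.0471] [-12.1008 -20.6712   4.8391  87.7642 -11.7021  21.2259] [-180.    30.   143.5]
```

View pics/w6.png

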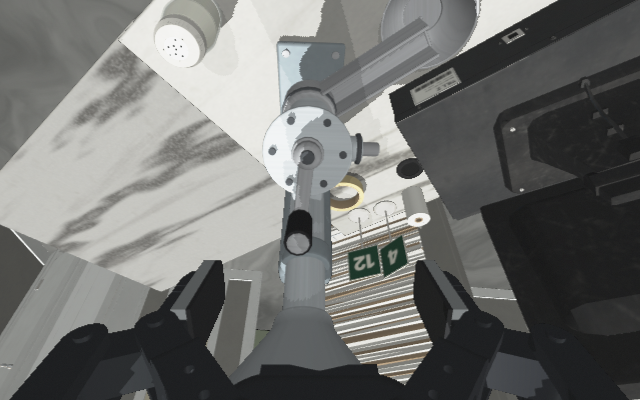

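Run:
```python
from plan import *
c=np.load('c6.npy',allow_pickle=True).item()
s=np.array([-.5,0,.866]);u=np.array([.866,0,.5]);h=np.array([-.03,0,.235])
P=lambda p:proj('',mill(p),c)
print('hub',P(h),'hub+12mm',P(h+.012*s))
for k in [0,.1,.14,.2,-.1]:
    e=.075*(np.cos(k)*u+np.sin(k)*np.array([0,-1,0]))
    print(k,'arm end',P(h+e),'mid',P(h+e+.042*s),'outer end',P(h+e+.073*s))
a=cv2.imread('pics/w6.png');cv2.imwrite('pics/w6z.png',cv2.resize(a[90:290,220:420],None,fx=3,fy=3,interpolation=cv2.INTER_CUBIC))
```

```text
hub [306.3907 154.7734] hub+12mm [306.0438 156.8292]
0 arm end [306.9136 217.2823] mid [305.7405 231.6908] outer end [304.688  244.6187]
0.1 arm end [300.6114 216.979 ] mid [298.7212 231.3593] outer end [297.0251 244.2631]
0.14 arm end [298.1004 216.6934] mid [295.9239 231.0464] outer end [293.9708 243.9265]
0.2 arm end [294.3548 216.0897] mid [291.7504 230.3846] outer end [289.4129 243.2144]
-0.1 arm end [313.2097 216.998 ] mid [312.7521 231.3773] outer end [312.3415 244.2796]
```

View pics/w6z.png

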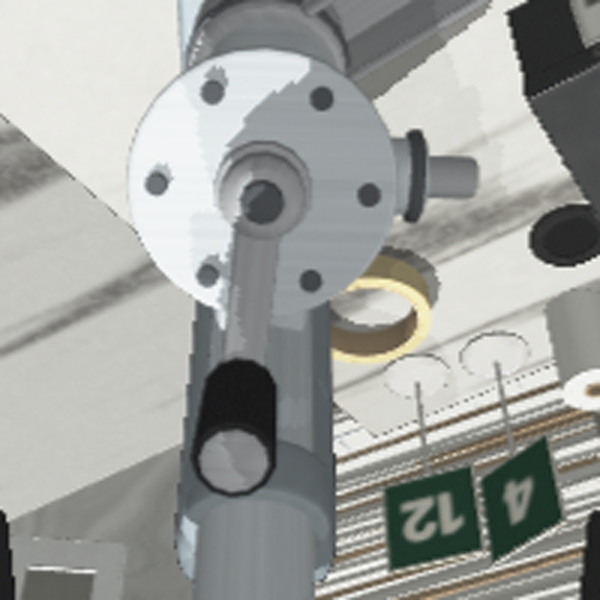

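The hub nut at (307,157) and the handle end at (298,244) match the projected model for crank ≈ 0.09 rad, so the mill pose holds to 1–2 mm.

Run:
```python
from plan import *
o=bot.get_obs();p0=o['ee_pos'];R0=Ro.from_euler('xyz',o['tcp_rot'],degrees=True)
s=np.array([-.5,0,.866]);u=np.array([.866,0,.5]);h=np.array([-.03,0,.235]);k=.09
mid=mill(h+.075*(np.cos(k)*u-np.sin(k)*np.array([0,1,0]))+.042*s); S=M.apply(s)
print(mid)
pre=mid+.07*S; g=mid-.017*S
for q in steps(p0,R0,pre,Rt,5):print(q)
for q in steps(pre,Rt,g,Rt,4):print(q)
```

```text
[ 0.584  -0.2636  0.3087]
(array([-0.21, -0.07,  0.37]), array([ 0.01, -0.01,  0.01]))
(array([-0.21, -0.07,  0.37]), array([ 0.01, -0.01,  0.01]))
(array([-0.21, -0.07,  0.37]), array([ 0.01, -0.01,  0.01]))
(array([-0.21, -0.07,  0.37]), array([ 0.01, -0.01,  0.01]))
(array([-0.21, -0.06,  0.37]), array([ 0.01, -0.01,  0.01]))
(array([-0.  ,  0.  ,  0.36]), array([0., 0., 0.]))
(array([-0.  ,  0.  ,  0.36]), array([0., 0., 0.]))
(array([-0.  ,  0.  ,  0.36]), array([0., 0., 0.]))
(array([-0.  ,  0.  ,  0.36]), array([0., 0., 0.]))
```

Request:
arm_command(motion=[[1,[-0.21,-0.07,0.37],[0.01,-0.01,0.01]],[1,[-0.21,-0.07,0.37],[0.01,-0.01,0.01]],[1,[-0.21,-0.07,0.37],[0.01,-0.01,0.01]],[1,[-0.21,-0.07,0.37],[0.01,-0.01,0.01]],[1,[-0.21,-0.06,0.37],[0.01,-0.01,0.01]],[1,[0,0,0],[0,0,0]]])

```text
time: 9.07
ee_pos: [0.5562, -0.2438, 0.3636]
tcp_rot: [-179.8, 29.7, 143.5]
wrist_force: [-0.5, 1.1, -0.4]
opening: 0.0857
```

Run:
```python
from plan import *
o=bot.get_obs();print(o['ee_pos'],o['tcp_rot'],o['wrist_force'],o['q'])
c=viewer.calibration('wrist'); cv2.imwrite('pics/w7.png',viewer.camera('wrist')); np.save('c7.npy',c,allow_pickle=True)
R=Ro.from_euler('xyz',o['tcp_rot'],degrees=True)
print([proj('',o['ee_pos']+R.apply([0,0,d]),c) for d in (.039,.07)])
```

```text
[ 0.5562 -0.2438  0.3636] [-179.7532   29.7277  143.4845] [-0.4708  1.131  -0.3867] [-19.6974 -12.4449   2.3666  76.2135  -8.4877  14.7166]
[array([317.6691, 231.2725]), array([317.7779, 212.8296])]
```

View pics/w7.png

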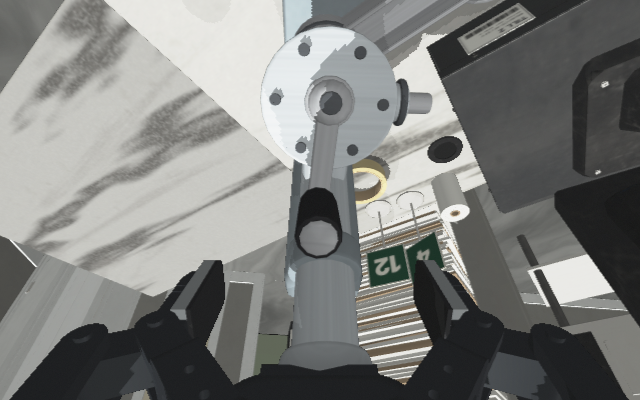

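The handle end is at (318,237), within 2 mm of the tool axis. I'll go in along the shaft and close.

Request:
arm_command(motion=[[1,[0,0,0.33],[0,0,0]],[1,[0,0,0.34],[0,0,0]],[1,[0,0,0.34],[0,0,0]],[1,[0,0,0.32],[0,0,0]],[1,[0,0,0],[0,0,0]],[0,[0,0,0],[0,0,0]],[0,[0,0,0],[0,0,0]],[0,[0,0,0],[0,0,0]],[0,[0,0,0],[0,0,0]],[0,[0,0,0],[0,0,0]],[0,[0,0,0],[0,0,0]]], newtons=50)

```text
time: 10.5
ee_pos: [0.5875, -0.2671, 0.2988]
tcp_rot: [-179.8, 30.1, 143.5]
wrist_force: [-3.6, 3.2, 6.4]
opening: 0.028
```

Run:
```python
from plan import *
o=bot.get_obs();print(o['ee_pos'],o['tcp_rot'],o['wrist_force'],o['opening'],o['q'])
R=Ro.from_euler('xyz',o['tcp_rot'],degrees=True)
gp=o['ee_pos']+R.apply([0,0,-.019]); m=M.inv().apply(gp-A); s=np.array([-.5,0,.866]);u=np.array([.866,0,.5])
r=m-np.array([-.03,0,.235])-.042*s; print('along s',r@s,'up',r@u,'right',-r[1])
cv2.imwrite('pics/s8.png',cv2.resize(viewer.camera('scene')[100:300,380:560],None,fx=3,fy=3))
```

```text
[ 0.5875 -0.2671  0.2988] [-179.8269   30.07    143.5378] [-3.619   3.1535  6.3633] 0.028024935800725397 [-20.9886 -10.1675  -3.2832  67.7638  -7.8506  13.478 ]
along s 0.007971458669982986 up 0.07398508029717946 right 0.007431512135437186
```

View pics/s8.png

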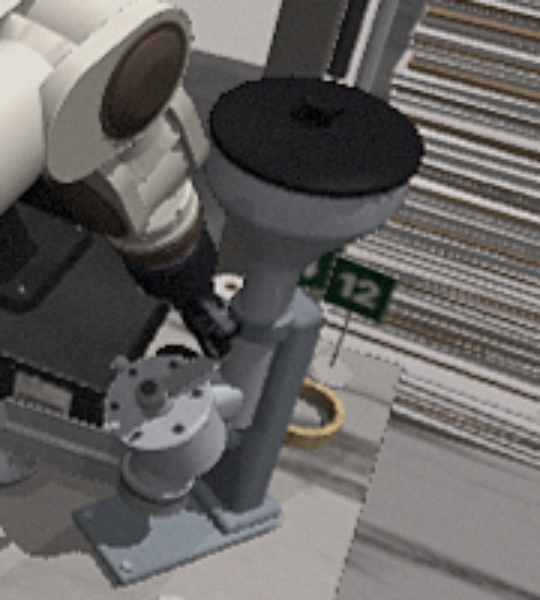

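The handle is held (opening 28 mm). Now I start the crank in 10° rows, about 4.5 s per turn, with a pre-row to ease the axial load.

Request:
arm_command(motion=[[0,[0.01,-0.06,-0.08],[0,0,0]],[0,[0.025,-0.15,0],[0,0,0]],[0,[0.075,-0.205,0],[0,0,0]],[0,[0.109,-0.189,0],[0,0,0]],[0,[0.14,-0.167,0],[0,0,0]],[0,[0.167,-0.14,0],[0,0,0]],[0,[0.189,-0.109,0],[0,0,0]],[0,[0.205,-0.075,0],[0,0,0]],[0,[0.215,-0.038,0],[0,0,0]],[0,[0.218,0,0],[0,0,0]],[0,[0.215,0.038,0],[0,0,0]]])

```text
time: 11.92
ee_pos: [0.4823, -0.2689, 0.2521]
tcp_rot: [180.0, 29.9, 143.6]
wrist_force: [29.2, -1.4, -16.9]
opening: 0.0279
```

```bash
cat > st.py <<'E'
from plan import *
o=bot.get_obs()
R=Ro.from_euler('xyz',o['tcp_rot'],degrees=True)
gp=o['ee_pos']+R.apply([0,0,-.019]); m=M.inv().apply(gp-A); s=np.array([-.5,0,.866]);u=np.array([.866,0,.5])
r=m-np.array([-.03,0,.235])-.042*s; print('along s',r@s,'up',r@u,'right',-r[1],'rad',np.hypot(r@u,r[1]),'ang',np.degrees(np.arctan2(-r[1],r@u)))
print(o['time'],'F tool',R.inv().apply(o['wrist_force']),o['opening'],o['tcp_rot'],o['q'])
E
python3 st.py
```

```text
along s 0.009281580305151927 up -0.021601707463141228 right 0.07150949189049227 rad 0.0747010120129541 ang 106.80860483112238
11.925 F tool [-12.6595  16.191   26.7401] 0.027939270679120654 [179.9955  29.8808 143.6077] [-26.6452 -24.3073 -19.221   65.5634  -4.8339   8.4715]
```

Request:
arm_command(motion=[[0,[0.205,0.085,0.02],[0,0,0]],[0,[0.189,0.115,0.02],[0,0,0]],[0,[0.167,0.145,0.01],[0,0,0]],[0,[0.14,0.167,0],[0,0,0]],[0,[0.109,0.189,0],[0,0,0]],[0,[0.075,0.205,0],[0,0,0]],[0,[0.038,0.215,0],[0,0,0]],[0,[0,0.218,0],[0,0,0]]])

```text
time: 12.92
ee_pos: [0.4919, -0.1786, 0.2242]
tcp_rot: [-179.7, 30.1, 143.5]
wrist_force: [12.0, -11.5, -6.0]
opening: 0.0279
```

```bash
python3 st.py
```

```text
along s 0.008097422528126784 up -0.07546843284817556 right -0.006877439909952272 rad 0.07578115554855698 ang -174.79301670797247
12.925 F tool [-11.26    -2.0154  13.4291] 0.027866060392863327 [-179.7322   30.0796  143.4869] [-13.7581 -27.5933 -24.2938  65.285  -11.4299  19.9667]
```

Request:
arm_command(motion=[[0,[-0.045,0.215,0.01],[0,0,0]],[0,[-0.08,0.205,0.01],[0,0,0]],[0,[-0.115,0.189,0],[0,0,0]],[0,[-0.14,0.167,0],[0,0,0]],[0,[-0.167,0.14,0],[0,0,0]],[0,[-0.189,0.109,0],[0,0,0]],[0,[-0.205,0.075,0],[0,0,0]],[0,[-0.215,0.038,0],[0,0,0]],[0,[-0.218,0,0],[0,0,0]],[0,[-0.215,-0.038,0],[0,0,0]]])

```text
time: 14.18
ee_pos: [0.5981, -0.175, 0.2711]
tcp_rot: [-179.8, 30.0, 143.5]
wrist_force: [0.5, -2.3, -4.1]
opening: 0.0274
```

```bash
python3 st.py
```

```text
along s 0.007112532946814518 up 0.02010227646674741 right -0.07285335353084244 rad 0.07557587339776801 ang -74.57433099303977
14.175 F tool [ 0.5018 -1.4756  4.4501] 0.027435130708877934 [-179.7661   29.9757  143.5435] [-10.4713 -12.1373  -7.7698  67.0552 -12.8604  22.9108]
```

Request:
arm_command(motion=[[0,[-0.205,-0.075,0],[0,0,0]],[0,[-0.189,-0.109,0],[0,0,0]],[0,[-0.167,-0.14,0],[0,0,0]],[0,[-0.14,-0.167,0],[0,0,0]],[0,[-0.109,-0.189,0],[0,0,0]],[0,[-0.075,-0.205,0],[0,0,0]],[0,[-0.038,-0.215,0],[0,0,0]],[0,[0,-0.218,0],[0,0,0]],[0,[0.038,-0.215,0],[0,0,0]],[0,[0.075,-0.205,0],[0,0,0]]])

```text
time: 15.42
ee_pos: [0.5689, -0.2825, 0.296]
tcp_rot: [-179.9, 30.0, 143.6]
wrist_force: [-3.0, 11.0, -2.6]
opening: 0.0278
```

```bash
python3 st.py
```

```text
along s 0.008395982566797742 up 0.06757389388586357 right 0.03099372259549258 rad 0.0743427331702588 ang 24.639226712603506
15.425 F tool [ 9.0058  7.0861 -2.2028] 0.027812769465641294 [-179.9255   29.9747  143.5927] [-23.5128 -11.7985  -4.981   67.4866  -6.4744  11.2184]
```

Request:
arm_command(motion=[[0,[0.115,-0.184,0],[0,0,0]],[0,[0.145,-0.162,0],[0,0,0]],[0,[0.17,-0.137,0],[0,0,0]],[0,[0.189,-0.109,0],[0,0,0]],[0,[0.205,-0.075,0],[0,0,0]],[0,[0.215,-0.038,0],[0,0,0]],[0,[0.218,0,0],[0,0,0]],[0,[0.215,0.038,0],[0,0,0]],[0,[0.205,0.08,0],[0,0,0]],[0,[0.189,0.115,0],[0,0,0]]])

```text
time: 16.68
ee_pos: [0.4739, -0.2501, 0.2413]
tcp_rot: [-179.7, 30.3, 143.4]
wrist_force: [1.2, -9.3, -2.0]
opening: 0.0281
```

```bash
python3 st.py
```

```text
along s 0.008882979035226925 up -0.04261405878425867 right 0.061286398221970184 rad 0.07464570056667807 ang 124.81191397848099
16.675 F tool [-4.5803 -6.7635  5.0487] 0.02808936092988177 [-179.658    30.2513  143.4221] [-24.4082 -26.9629 -22.258   65.0801  -6.4327  10.5594]
```

Angle 124.8° against 125° commanded, with small forces. Continuing.

Request:
arm_command(motion=[[0,[0.165,0.14,0],[0,0,0]],[0,[0.138,0.167,0],[0,0,0]],[0,[0.107,0.189,0],[0,0,0]],[0,[0.073,0.205,0],[0,0,0]],[0,[0.036,0.215,0],[0,0,0]],[0,[-0.002,0.218,0],[0,0,0]],[0,[-0.04,0.215,0],[0,0,0]],[0,[-0.075,0.205,0],[0,0,0]],[0,[-0.109,0.189,0],[0,0,0]],[0,[-0.14,0.167,0],[0,0,0]]])

```text
time: 17.92
ee_pos: [0.5379, -0.1517, 0.2356]
tcp_rot: [-179.8, 30.1, 143.5]
wrist_force: [6.8, -10.2, -6.3]
opening: 0.0275
```

```bash
python3 st.py
```

```text
along s 0.007465146237911022 up -0.05162730248951553 right -0.05580973605391574 rad 0.07602700178720505 ang -132.77064920845848
17.925 F tool [-6.8065 -4.1528 11.2282] 0.02754262337639669 [-179.7977   30.1232  143.5121] [ -8.8381 -21.4782 -18.8768  65.486  -13.6519  24.3974]
```

Request:
arm_command(motion=[[0,[-0.167,0.135,0.01],[0,0,0]],[0,[-0.189,0.105,0],[0,0,0]],[0,[-0.205,0.075,0],[0,0,0]],[0,[-0.215,0.038,0],[0,0,0]],[0,[-0.218,0,0],[0,0,0]],[0,[-0.215,-0.038,0],[0,0,0]],[0,[-0.205,-0.075,0],[0,0,0]],[0,[-0.189,-0.109,0],[0,0,0]],[0,[-0.167,-0.14,0],[0,0,0]],[0,[-0.14,-0.167,0],[0,0,0]]])

```text
time: 19.18
ee_pos: [0.6092, -0.2198, 0.2918]
tcp_rot: [-179.7, 29.9, 143.5]
wrist_force: [-17.8, 2.3, -0.3]
opening: 0.0276
```

```bash
python3 st.py
```

```text
along s 0.007246545658628168 up 0.0613201260060691 right -0.043519716012622424 rad 0.07519390623727096 ang -35.36383345132186
19.175 F tool [13.7389 -8.7916 -7.545 ] 0.027565061771978032 [-179.667    29.8997  143.5445] [-15.129   -9.055   -2.9168  68.0714 -10.7602  18.7185]
```

Request:
arm_command(motion=[[0,[-0.1,-0.189,0],[0,0,0]],[0,[-0.06,-0.195,0],[0,0,0]],[0,[-0.025,-0.16,0],[0,0,0]],[0,[-0.005,-0.11,-0.02],[0,0,0]],[0,[0,-0.07,-0.02],[0,0,0]],[0,[0,0,0],[0,0,0]],[0,[0,0,0],[0,0,0]],[0,[0,0,0],[0,0,0]]])

```text
time: 20.18
ee_pos: [0.5925, -0.2606, 0.2992]
tcp_rot: [-179.7, 30.1, 143.5]
wrist_force: [11.7, -10.8, -7.9]
opening: 0.028
```

```bash
python3 st.py
```

```text
along s 0.008246293897535298 up 0.07427602478034417 right -0.0007973221860460952 rad 0.07428030411783909 ang -0.6150227037311767
20.175 F tool [-9.7726 -1.6171 14.7647] 0.028007092771398047 [-179.7464   30.1185  143.4795] [-20.0387  -9.8163  -2.9384  67.8554  -8.4303  14.3644]
```

Crank at −0.6° from top. I relax the residual radial and axial load, then open.

Request:
arm_command(motion=[[0,[-0.03,0,0.04],[0,0,0]],[0,[0,0,0],[0,0,0]],[0.3,[0,0,0],[0,0,0]],[0.45,[0,0,0],[0,0,0]],[0.7,[0,0,0],[0,0,0]],[0.9,[0,0,0],[0,0,0]],[1,[0,0,0],[0,0,0]],[1,[0,0,0],[0,0,0]]])

```text
time: 21.18
ee_pos: [0.5935, -0.2608, 0.2985]
tcp_rot: [-179.8, 30.0, 143.5]
wrist_force: [0.4, -0.4, -0.5]
opening: 0.0856
```

```bash
python3 st.py
python3 - <<'E'
from h import *
cv2.imwrite('pics/w9.png',viewer.camera('wrist'))
E
```

```text
along s 0.00716757602818722 up 0.07475889658509469 right -0.0012147649148171195 rad 0.07476876535304801 ang -0.930923023435128
21.175 F tool [-0.2149 -0.1088  0.7334] 0.08563019084794052 [-179.8139   30.0142  143.5429] [-20.087   -9.6296  -2.8183  67.8598  -8.2849  14.2776]
```

View pics/w9.png

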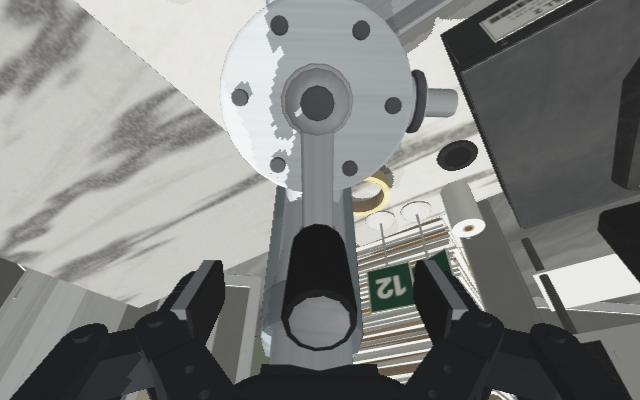

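The crank stands straight at the top: hub (317,102), handle (320,320), and the fingers are clear either side. I back out along the shaft.

Request:
arm_command(motion=[[1,[0,0,-0.3],[0,0,0]],[1,[0,0,-0.4],[0,0,0]],[1,[0,0,-0.5],[0,0,0]],[1,[0,0,-0.5],[0,0,0]],[1,[0.4,0,-0.5],[0,0,0]],[1,[0.5,0,-0.3],[0,0,0]],[1,[0.5,0,0],[0,0,0]],[1,[0.3,0,0],[0,0,0]],[1,[0,0,0],[0,0,0]],[1,[0,0,0],[0,0,0]]])

```text
time: 22.48
ee_pos: [0.4626, -0.1634, 0.3785]
tcp_rot: [-179.8, 30.1, 143.5]
wrist_force: [0.1, 0.1, 0.2]
opening: 0.0854
```

```bash
python3 st.py
python3 - <<'E'
from h import *
c=viewer.calibration('wrist');np.save('c10.npy',c,allow_pickle=True)
cv2.imwrite('pics/w10.png',viewer.camera('wrist'))
cv2.imwrite('pics/s10.png',viewer.camera('scene'));cv2.imwrite('pics/d10.png',viewer.camera('side'))
E
```

```text
along s 0.15799978441470552 up -0.0265193048339911 right -0.0015835756044134293 rad 0.02656654363241551 ang -176.5826937774212
22.475 F tool [-0.0945  0.1553 -0.2088] 0.0854069179627276 [-179.8475   30.0891  143.5281] [-12.6116 -26.0009  -5.5507  82.5867 -11.843   20.9536]
```

View pics/w10.png

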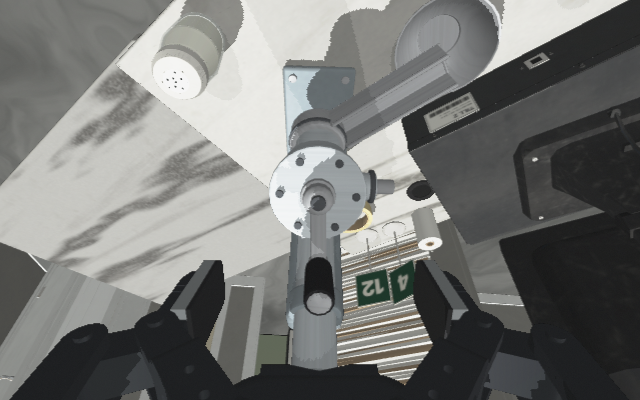

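View pics/s10.png

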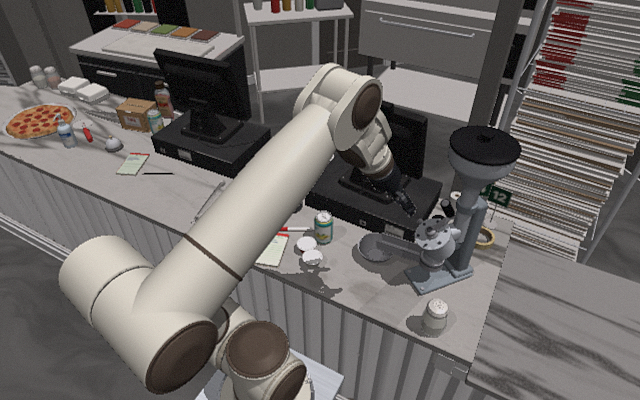

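View pics/d10.png

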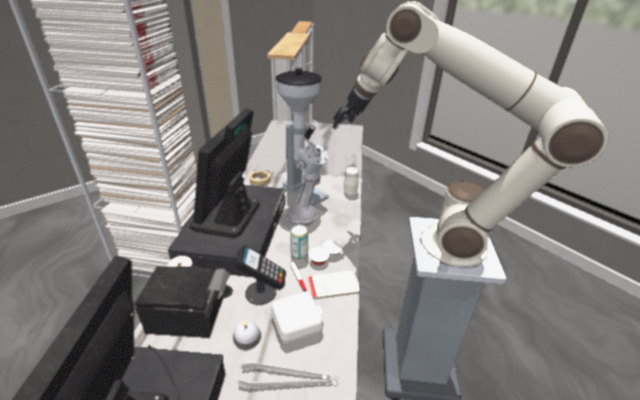

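Run:
```python
import cv2
a=cv2.imread('pics/w10.png');cv2.imwrite('pics/w10z.png',cv2.resize(a[0:160,280:520],None,fx=3.3,fy=3.3,interpolation=cv2.INTER_CUBIC))
```

```text
(no output)
```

View pics/w10z.png

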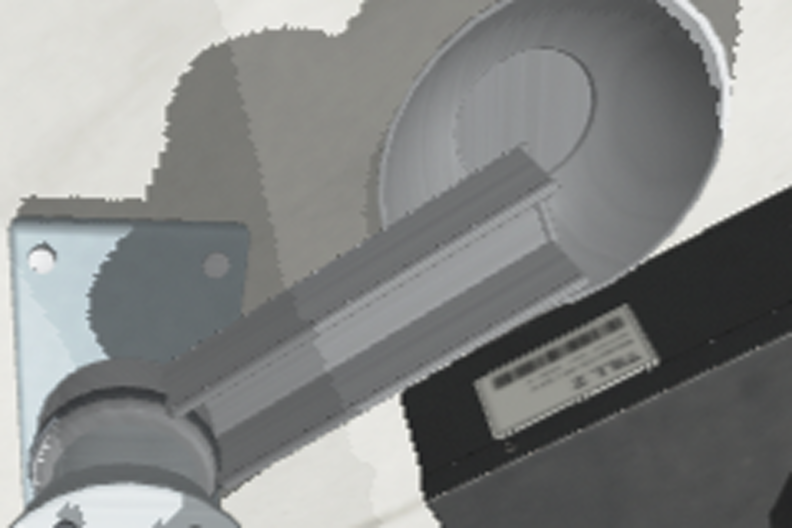

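Run:
```python
from plan import *
c=np.load('c10.npy',allow_pickle=True).item()
f=lambda u,v,z:plane('',280+u/3.3,v/3.3,z,c)[:2]
tl,tr=f(553,185,.095),f(588,285,.095);nl,nr=f(172,412,.119),f(222,495,.119)
t=(tl+tr)/2;n=(nl+nr)/2;print(t,np.linalg.norm(tl-tr),n,np.linalg.norm(nl-nr))
P=np.array([f(*p,.045) for p in [(381,180),(395,120),(440,50),(726,100),(700,180),(665,240),(690,25)]])
s=np.linalg.lstsq(np.c_[2*P,np.ones(len(P))],(P**2).sum(1),rcond=None)[0];b=s[:2];print('bowl',b,np.sqrt(s[2]+b@b))
for o in (n,A[:2]):
    d=(t-o)/np.linalg.norm(t-o);w=b-o;print('heading',np.degrees(np.arctan2(d[1],d[0])),'offset',d[0]*w[1]-d[1]*w[0])
```

```text
[ 0.5948 -0.0661] 0.043961378721432805 [ 0.5802 -0.2161] 0.04586916408035341
bowl [ 0.5946 -0.0626] 0.0628975401838309
heading 84.44836666490917 offset 0.0005111928281451659
heading 84.48048365696597 offset 0.0005092383968162521
```

Run:
```python
from workcell import bot
print(bot.job_done(), bot.get_obs()['wrist_force'])
```

```text
the job is handed in; nothing more can be done
the job is handed in; nothing more can be done
```

The chute now points at the bowl, the crank has had two full clockwise turns, and I handed the job in at about 22.5 s of the 72 s; no verdict came back.

- **Chute:** I gripped it across its sides and swung it about 65° round its axis. My last wrist image puts the bowl's centre about 0.5 mm off the chute's centre line, against the 20 mm allowed. The bowl measured within 1–8 mm of my earlier readings, about the spread between views, so I take it as unmoved.
- **Crank:** I turned it in 10° steps at about 4.5 s a turn, keeping hold of the handle throughout. The hand tracked the commanded angle within about 2°, and the wrist force stayed under about 35 N wherever I read it.
- **Parking:** I let go with the handle about 1° from the top. The image after letting go shows it standing upright.
- **Clearance:** I backed out along the shaft and the wrist force read about 0 N. In the final pictures no other item appears to have been moved.

**Disagreements:** The gripper held the handle about 8 mm further out than its middle, and the axial load reached about 27 N early in the first turn. I eased it, and it did no harm. I saw no failed check.

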